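# Seat the extractor's filter by feel and shut its dust drawer

### The job

Get the bench dust extractor ready: push the filter cassette along its slide into the hood, gently, until you feel it press the stiff pad of the hidden back stop fully in and come up firm, and leave it seated there. Then push the open dust drawer beside it fully home; shutting the drawer starts the fan, so the filter must be seated first. Never ram the cassette, and leave the buff, the felt cone and the compound bar where they lie.

Things in the scene. Friction and masses are not known exactly. Their poses are not given: they have to be found in the camera images.
- extractor: Grey dust extractor, fixed. Origin: on the table at mid-width; its +x is the way cassette and drawer are pushed in, +y left of that. Base plate 10 mm high, x -220 to 150, y -143 to 143 mm. Filter slide centred on y = 75 mm with 28 mm high guide rails 116 mm apart; drawer bay on y = -75 mm. Both run under a hood, top 66 mm high, x -30 to 150 mm; behind it a blower housing 190 mm high to x = 270.
- hood_mouth (a point): Middle of the filter slide's floor at the hood's mouth, 10 mm above the table; axes as the extractor's. An adjustable back stop sits unseen under the hood, set differently each time: the seated cassette's outer end face stands 20 to 80 mm outside (-x of) this mouth.
- cassette: Loose filter cassette lying in the slide, part way in: plywood frame with white pleats, 160 mm long (x), 110 mm wide, 30 mm high, 0.2 to 0.4 kg; at its outer (-x) end a plywood end plate 110 mm wide, 50 mm high, 8 mm thick. Origin: centre of the underside; its +x points into the hood.
- cassette_face (a point): Centre of the outer face of the cassette's end plate, 80 mm from the cassette's origin, 25 mm above the slide floor: the place to push.
- stop_pad (a joint): How far the pad of the hidden back stop is pressed in, m: 0 untouched, 0.015 fully in, against the solid stop. It gives stiffly: about 4 N at first touch, 6 N when nearly in, on top of the cassette's own sliding friction (about 1 to 5 N), and firm after that; it does not push the cassette back out.
- drawer (a joint): How far the dust drawer is open, m: 0 shut (home), up to 0.115 open. It slides stiffly (about 2 N) and stays where it is left.
- drawer_lip (a point): Middle of the outer face of the drawer's folded aluminium lip (90 mm wide, 12 mm high, 15 mm proud of the front plate, its centre 54 mm above the table): the place to push. Front plate: 134 mm wide, 10 to 62 mm high. Shut, the lip's face is at x = -60, y = -75 mm of the extractor.
- buff: Bystander: grey cloth buffing wheel lying flat, 120 mm across, 30 mm high, with a wooden hub. Origin: centre of its underside.
- felt_cone: Bystander: white felt polishing cone standing on its base, 72 mm across, 85 mm high. Origin: centre of its underside.
- compound_bar: Bystander: brown bar of polishing compound, 120 x 45 x 35 mm. Origin: centre of its underside.
Not all that is in view belongs to the job. Several things have the shape of the cassette; the one meant has the colours described above.

How it is judged:
By the outcome, as a careful person would: the job done as asked, in the order asked, and still so for the second after the job is handed in, with the robot touching nothing.
It also fails if it takes over 54 s, if anything falls off the work surface, if the arm or the gripper's body presses on something with over 40 N, if the wrist force passes 120 N, or if a joint passes its speed limit or range.

### The arm

A 7-joint arm with a two-finger parallel gripper is mounted at the origin on the work surface. World frame = base frame: x ahead of the robot, y to its left, z up, the work surface at z = 0. Lengths are in m, angles in rad, forces in N, time in s.
With the tool pointing down it reaches from about 0.425 to 1.025 m from the base axis. Payload 9.4 kg.
Tool frame: the origin (TCP) lies on the centre line of the jaws, within the pads' length; the fingertips stand 22 mm ahead of it and the grasp point (between the pads) lies 3 mm ahead of it; z points along the fingers, y is the line along which they close (so a half turn about z gives the same grasp; the last joint's range is limited). The gripper opens to 85 mm and grips with 20 to 120 N. Pads are 22 mm wide; open, the fingers measure 114 mm over their backs; the gripper's body (76 mm by 85 mm) begins 54 mm behind the grasp point. The pads swing forward as they close: fully open they stand 13 mm farther back than shut.
Start: joints at [-1.3, 0.599, -0.003, 1.599, 0.002, 0.943, -0.08], TCP at [0.247, 0.682, 0.253] pointing down, gripper open.
Joint ranges: [-2.57, 2.57], [-0.35, 1.97], [-1.29, 1.29], [0.11, 2.56], [-1.05, 4.19], [0.11, 1.86], [-2.63, 2.63]. Speed limits (rad/s): [2.22, 2.22, 3.01, 3.01, 3.14, 3.14, 3.14].

### API

Orientations are given as a rotation vector (axis times angle).
In Python, from station import state, snapshot, camera_info, close_job, search_frame, mark_of gives the robot as it stands.
- The arm moves only by the tool play_rows, never from a script. Its argument "commands" is a list of rows, each a list of 3 entries, a list of its own where there are three numbers: the shift along the tool's x, y, z in units of 0.025 m (1.0 is 0.025 m), then the turn, a rotation vector about the tool's x, y, z in units of 6 degrees (1.0 is 6 degrees), then the opening, from 0 (shut) to 1 (fully open). In form: [[[x, y, z], [wx, wy, wz], claw], ...]. A call has 1 to 8 rows; each row shifts and turns the commanded pose from where the row before left it, along the tool's axes as they then stand; what a row does not reach is not made up. A row lasts 1/10 s, in which the tool goes at most 50 mm and 8.59 degrees, less where a joint would pass 70% of its speed; a pose out of reach is approached as far as the arm can. A call with a number of a shift or a turn outside -1 to 1 is refused whole. A call with a gripper value outside its range is refused whole. The fingers move at their own pace and stop on an object; "grip_force" is the grip in N (left out, the last holds). Time passes only in rows, so rows that do not move let the fingers close. It gives the time, the measured TCP pose, the force, the opening and the grip force at its end, in the units of the state.
- state(): the state, without advancing time (a new reading comes with each control period).
- snapshot(name): name is "scene" or "side" or "wrist"; returns (picture, depth): 420x560x3 uint8, blue, green, red; 420x560 float32, m along the optical axis (not along the pixel's ray), 0 where there is no reading.
- camera_info(name): a dict with "vfov" (degrees; the focal length in pixels is half the picture's height over the tangent of half this angle, whatever the lens; pixels are square), "cx", "cy" (the principal point, pixels), "origin" and "orientation" of the camera in the world. Camera axes: x right, y up, looking along -z (the intrinsics and any distortion apply to the point x, -y, -z); pixel columns grow to the right and rows downward; lengths in m; the calibration is good to about 2 mm. A picture is of the moment at which its call begins: read the wrist's pose just before it. camera_info takes no time and is no camera call; for the wrist camera it gives the pose at the moment of the call.
- close_job(): hands the job in; it is judged then, once.
Trained networks look in the newest picture that a camera, given by its name, has taken for a name from the list of things; names that differ only in an ending like _2 or _b are one class to them, and where a whole thing is asked for, a point or a joint stands for the part that bears it (a point fixed in the world has none). Each returns a list of dicts, best first, with "conf" (0 to 1); they miss things now and then, are a little off and sometimes report something else, mostly with a low value. They report only what shows in the picture. A call takes as long as a camera call. They do not tell look-alikes from the thing itself.
- search_frame(label, camera): "box" ([left, top, width, height] in pixels, round what is visible of it).
- mark_of(label, camera): "pixel" ([column, row] in pixels: a listed point, or the origin of a listed thing).
The state is a dict: "time": time; "q": joint angles; "dq": joint speeds; "joint_efforts": joint torques, N m; "ee_pos": TCP position; "tool_rot": TCP orientation; "contact_force": force on the tool from outside, world axes, zero at the start; "torque": the same for the moment, N m; "grip_width": opening from 0.0 (shut) to 1.0 (fully open); "grasp_force": force on a finger pad.
Only numpy, scipy, OpenCV 4.12 (cv2) and the standard library are available. Lean on these libraries where they do the work, as an engineer would, in place of code of your own. Each camera call takes 0.05 s, during which the arm holds its last target. There are 200 camera calls.

## Working session

There is one attempt and no reset: what is moved stays moved. The work goes in short steps, Python scripts to look and compute and a tool call to move; the robot and the scene stay as the last step left them, time stands still between calls to the robot, and variables do not carry over. Pictures are saved under pics/ and viewed, at most 10 in all, crops included, and the job is handed in when it is done.

Besides the shell and the picture viewer there is one more tool, called by a JSON object that holds its "api" and its "payload". play_rows: Moves the arm, as the interface text tells. Its arguments: {"type":"object","properties":{"commands":{"type":"array","items":{"type":"array"}},"grip_force":{"type":"number"}},"required":["commands"]}

```bash
ls; mkdir -p pics; cat > h.py <<'E'
import numpy as np, cv2
from scipy.spatial.transform import Rotation as R
from station import *
def rot(o):
    o=np.array(o,float)
    return o if o.shape==(3,3) else (R.from_quat(o).as_matrix() if o.size==4 else R.from_rotvec(o).as_matrix())
def world(ci,dep,px,d=None):
    u,v=px; f=210/np.tan(np.radians(ci['vfov'])/2)
    if d is None:
        w=dep[max(0,int(v)-1):int(v)+2,max(0,int(u)-1):int(u)+2]; d=np.median(w[w>0]) if (w>0).any() else 0
    p=np.array([(u-ci['cx'])/f*d,-(v-ci['cy'])/f*d,-d])
    return np.array(ci['origin'])+rot(ci['orientation'])@p
E
python3 - <<'E'
from h import *
print(state())
for n in ("scene","side"):
    ci=camera_info(n);print(ci)
    im,d=snapshot(n);cv2.imwrite(f'pics/{n}1.png',im);np.save(f'{n}1.npy',d)
    for l in ("extractor","hood_mouth","cassette","cassette_face","drawer","drawer_lip","buff","felt_cone","compound_bar"):
        for r in mark_of(l,n)[:4]: print(n,l,np.round(r['pixel']),round(r['conf'],2),np.round(world(ci,d,r['pixel']),3))
E
```

```text
pics
{'time': 0.0, 'q': array([-1.29966879,  0.600129  , -0.00254641,  1.60016222,  0.00181169,
        0.94288284, -0.07979691]), 'dq': array([ 0.00133863, -0.00011934, -0.00082308, -0.00163696,  0.00128677,
        0.0013287 ,  0.00013522]), 'joint_efforts': array([ 3.61185621e-04, -7.76432920e+01,  1.56462539e+00, -2.58013916e+01,
        1.23234320e-02,  8.69509298e-03,  9.67668740e-06]), 'ee_pos': array([0.24698166, 0.68115449, 0.25240253]), 'tool_rot': array([-5.43484807e-01, -3.09410008e+00,  2.47334225e-03]), 'contact_force': array([-0.04224525,  0.40024454,  0.67867754]), 'torque': array([-0.03306263, -0.01872396,  0.0075807 ]), 'grasp_force': 0.0, 'grip_width': 1.0014912566419951}
{'vfov': 52.75800086167365, 'cx': 278.0287074379064, 'cy': 206.9907091880482, 'origin': array([ 0.97845008, -0.60784903,  1.12412131]), 'orientation': array([0.6294013 , 0.22507717, 0.62578305])}
scene extractor [311. 218.] 0.57 [0.57  0.077 0.038]
scene hood_mouth [289. 210.] 0.94 [0.497 0.059 0.04 ]
scene cassette [272. 232.] 0.91 [ 0.506 -0.041  0.04 ]
scene cassette [183. 245.] 0.61 [ 0.313 -0.239  0.032]
scene cassette [269. 156.] 0.56 [0.289 0.217 0.032]
scene cassette_face [290. 150.] 0.88 [0.343 0.273 0.049]
scene cassette_face [259. 242.] 0.87 [ 0.499 -0.097  0.049]
scene cassette_face [162. 254.] 0.56 [ 0.289 -0.3    0.041]Traceback (most recent call last):
  File "<stdin>", line 7, in <module>
ValueError: it knows: buff, cassette, cassette_face, compound_bar, drawer_lip, extractor, felt_cone, hood_mouth
```

```bash
python3 - <<'E'
from h import *
for n in ("scene","side"):
    ci=camera_info(n);print(ci)
    im,d=snapshot(n);cv2.imwrite(f'pics/{n}1.png',im);np.save(f'{n}1.npy',d)
    for l in ("extractor","hood_mouth","cassette","cassette_face","drawer_lip","buff","felt_cone","compound_bar"):
        for r in mark_of(l,n)[:4]: print(n,l,np.round(r['pixel']),round(r['conf'],2),np.round(world(ci,d,r['pixel']),3))
E
```

```text
{'vfov': 52.75800086167365, 'cx': 278.0287074379064, 'cy': 206.9907091880482, 'origin': array([ 0.97845008, -0.60784903,  1.12412131]), 'orientation': array([0.6294013 , 0.22507717, 0.62578305])}
scene extractor [313. 217.] 0.91 [0.577 0.077 0.05 ]
scene extractor [191. 327.] 0.58 [ 0.524 -0.412  0.047]
scene hood_mouth [286. 214.] 0.93 [0.499 0.038 0.044]
scene hood_mouth [269. 234.] 0.72 [ 0.502 -0.052  0.042]
scene cassette [270. 231.] 0.96 [ 0.498 -0.04   0.041]
scene cassette [269. 156.] 0.93 [0.288 0.221 0.029]
scene cassette [186. 248.] 0.8 [ 0.324 -0.238  0.029]
scene cassette_face [290. 152.] 0.77 [0.345 0.27  0.046]
scene cassette_face [262. 246.] 0.73 [ 0.511 -0.097  0.04 ]
scene cassette_face [162. 254.] 0.63 [ 0.293 -0.302  0.043]
scene drawer_lip [310. 254.] 0.89 [ 0.641 -0.027  0.025]
scene drawer_lip [320. 136.] 0.5 [0.463 0.267 0.187]
scene buff [230. 340.] 0.88 [ 0.623 -0.371  0.028]
scene felt_cone [190. 328.] 0.95 [ 0.524 -0.416  0.048]
scene compound_bar [322. 136.] 0.6 [0.47  0.269 0.19 ]
scene compound_bar [287. 213.] 0.59 [0.498 0.047 0.041]
{'vfov': 50.6663152626186, 'cx': 284.4477007023733, 'cy': 205.15025267401558, 'origin': array([ 0.09103557, -1.0895678 ,  0.78315096]), 'orientation': array([ 1.01973734, -0.16720398, -0.33683963])}
side extractor [295. 207.] 0.8 [0.548 0.068 0.025]
side hood_mouth [276. 216.] 0.61 [0.464 0.023 0.037]
side cassette [290. 230.] 0.86 [ 0.476 -0.07   0.04 ]
side cassette [251. 284.] 0.7 [ 0.301 -0.245  0.029]
side cassette [203. 205.] 0.57 [0.268 0.193 0.028]
side cassette_face [298. 236.] 0.84 [ 0.491 -0.1    0.033]
side cassette_face [250. 302.] 0.76 [ 0.282 -0.302  0.023]
side cassette_face [212. 186.] 0.61 [0.322 0.284 0.043]
side buff [379. 293.] 0.77 [ 0.589 -0.39   0.022]
side felt_cone [353. 318.] 0.79 [ 0.487 -0.442  0.025]
side compound_bar [214. 179.] 0.94 [0.354 0.414 0.001]
```

View pics/scene1.png

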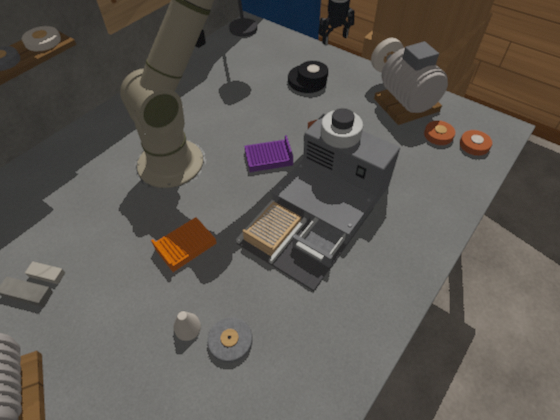

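View pics/side1.png

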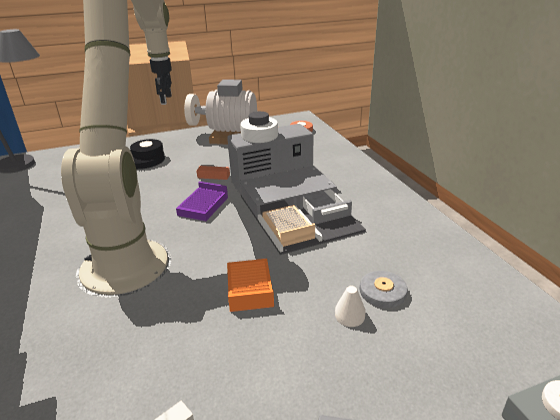

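Candidates shaped like the cassette (scene image): tan frame with white pleats in the slide at (272,228), orange at (183,245) and purple at (269,156) on the table. By the description it is the tan one. Next I'll fit the extractor pose from depth and check a close crop.

```bash
python3 - <<'E'
from h import *
def cloud(n):
    ci=camera_info(n);d=np.load(f'{n}1.npy');im=cv2.imread(f'pics/{n}1.png')
    f=210/np.tan(np.radians(ci['vfov'])/2)
    v,u=np.mgrid[:420,:560]
    p=np.stack([(u-ci['cx'])/f*d,-(v-ci['cy'])/f*d,-d],-1)
    return p@rot(ci['orientation']).T+ci['origin'],d,im
for n in ("scene","side"):
    P,d,im=cloud(n)
    m=(d>0)&(P[...,0]>.3)&(P[...,0]<.85)&(P[...,1]>-.25)&(P[...,1]<.45)
    Q=P[m]; z=Q[:,2]
    h,e=np.histogram(z,np.arange(-.01,.24,.004)); print(n,[(round(a+.002,3),b) for a,b in zip(e,h) if b>60])
    for lo,hi in((.062,.071),(.185,.195)):
        k=((P[...,2]>lo)&(P[...,2]<hi)&m).astype(np.uint8)
        k=cv2.morphologyEx(k,cv2.MORPH_OPEN,np.ones((3,3)))
        nn,lab,st,_=cv2.connectedComponentsWithStats(k)
        i=1+st[1:,4].argmax();q=P[lab==i][:,:2]
        c,s,a=cv2.minAreaRect((q*1000).astype(np.float32)); print(lo,len(q),np.round(c),np.round(s),round(a,1),np.round(cv2.boxPoints((c,s,a))).tolist(),P[lab==i][:,2].mean())
    # top-down map
    if n=="scene": H=np.zeros((700,560,3),np.uint8)
im=cv2.imread('pics/scene1.png')[120:300,220:420];cv2.imwrite('pics/crop1.png',cv2.resize(im,None,fx=3.3,fy=3.3,interpolation=cv2.INTER_CUBIC))
E
```

```text
scene [(np.float64(-0.004), np.int64(2781)), (np.float64(0.0), np.int64(10579)), (np.float64(0.004), np.int64(3744)), (np.float64(0.008), np.int64(1020)), (np.float64(0.012), np.int64(1048)), (np.float64(0.016), np.int64(265)), (np.float64(0.02), np.int64(486)), (np.float64(0.024), np.int64(601)), (np.float64(0.028), np.int64(556)), (np.float64(0.032), np.int64(604)), (np.float64(0.036), np.int64(354)), (np.float64(0.04), np.int64(744)), (np.float64(0.044), np.int64(572)), (np.float64(0.048), np.int64(203)), (np.float64(0.052), np.int64(140)), (np.float64(0.056), np.int64(104)), (np.float64(0.06), np.int64(423)), (np.float64(0.064), np.int64(1893)), (np.float64(0.068), np.int64(1922)), (np.float64(0.072), np.int64(233)), (np.float64(0.076), np.int64(73)), (np.float64(0.08), np.int64(70)), (np.float64(0.084), np.int64(63)), (np.float64(0.088), np.int64(64)), (np.float64(0.092), np.int64(79)), (np.float64(0.096), np.int64(93)), (np.float64(0.104), np.int64(82)), (np.float64(0.108), np.int64(76)), (np.float64(0.112), np.int64(88)), (np.float64(0.116), np.int64(64)), (np.float64(0.12), n
[... 2280 characters left out ...]
p.float64(0.144), np.int64(97)), (np.float64(0.148), np.int64(96)), (np.float64(0.152), np.int64(89)), (np.float64(0.156), np.int64(75)), (np.float64(0.16), np.int64(102)), (np.float64(0.164), np.int64(93)), (np.float64(0.168), np.int64(93)), (np.float64(0.172), np.int64(94)), (np.float64(0.176), np.int64(87)), (np.float64(0.18), np.int64(99)), (np.float64(0.184), np.int64(188)), (np.float64(0.188), np.int64(486)), (np.float64(0.236), np.int64(177))]
0.062 643 [616. 163.] [226. 132.] 70.8 [[517.0, 78.0], [641.0, 34.0], [716.0, 248.0], [591.0, 291.0]] 0.06432108802357073
0.185 357 [626. 312.] [123. 130.] 89.7 [[561.0, 251.0], [691.0, 251.0], [691.0, 373.0], [562.0, 374.0]] 0.18760285567857723
```

View pics/crop1.png

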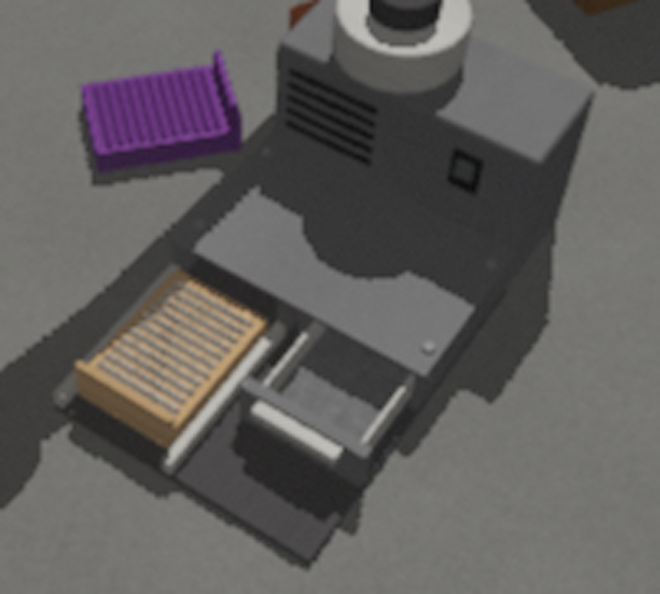

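The crop shows the tan pleated cassette in the left slide, its end plate nearest us (about (262,240) in the full image), with the open drawer beside it, lip at (310,253). So the choice is confirmed. Now I'll refine poses in the extractor frame.

```bash
python3 - <<'E'
from h import *
yaw=np.radians(91.9);ex=np.array([np.cos(yaw),np.sin(yaw)]);ey=np.array([-ex[1],ex[0]]);O=np.array([.5595,.105])
for n in ("scene","side"):
    ci=camera_info(n);d=np.load(f'{n}1.npy');im=cv2.imread(f'pics/{n}1.png').astype(int)
    f=210/np.tan(np.radians(ci['vfov'])/2)
    v,u=np.mgrid[:420,:560]
    P=np.stack([(u-ci['cx'])/f*d,-(v-ci['cy'])/f*d,-d],-1)@rot(ci['orientation']).T+ci['origin']
    q=P[...,:2]-O; x=q@ex*1000; y=q@ey*1000; z=P[...,2]*1000
    pc=lambda a:np.round(np.percentile(a,[1,5,25,50,75,95,99]),0) if len(a) else None
    ok=(d>0)
    for nm,m in (("hood top",(z>62)&(z<71)&(abs(y)<160)&(x>-60)&(x<170)),
        ("house front",(z>80)&(z<180)&(abs(y)<120)&(x>120)&(x<180)),
        ("plate top",(z>53)&(z<64)&(y>0)&(x<-80)&(x>-260)&(y<160)),
        ("plate face",(z>15)&(z<50)&(y>30)&(x<-180)&(x>-260)&(y<120)),
        ("drawer front top",(z>54)&(z<66)&(y<0)&(x<-50)&(x>-260)&(y>-160)),
        ("lip/front",(z>20)&(z<50)&(y<-40)&(x<-100)&(x>-230)&(y>-110)),
        ("base",(z>5)&(z<14)&(abs(y)<170)&(x<-40)&(x>-240))):
        k=m&ok; print(n,nm,k.sum(),'x',pc(x[k]),'y',pc(y[k]),'z',pc(z[k]))
    # house front edge fits: line x vs y
    k=ok&(z>80)&(z<180)&(abs(y)<130)&(x>130)&(x<170); print('slope',np.polyfit(y[k],x[k],1))
    k=ok&(z>15)&(z<58)&(y>20)&(x<-180)&(x>-260)&(y<135)&(im[...,2]>im[...,0]+40)
    print('tan outer x',k.sum(),pc(x[k]),pc(y[k]))
E
```

```text
scene hood top 3788 x [-29. -23.  12.  57. 105. 145. 152.] y [-141. -131.  -79.   -9.   64.  126.  138.] z [62. 63. 65. 66. 68. 70. 71.]
scene house front 1493 x [144. 146. 149. 151. 152. 154. 155.] y [-118. -109.  -64.   -5.   57.  106.  117.] z [ 81.  87. 108. 133. 158. 175. 179.]
scene plate top 110 x [-201. -200. -199. -197. -195. -193. -192.] y [ 22.  24.  46.  72.  99. 123. 128.] z [54. 54. 58. 60. 61. 63. 64.]
scene plate face 159 x [-205. -201. -200. -199. -198. -181. -180.] y [ 32.  33.  53.  74.  96. 115. 119.] z [15. 16. 25. 35. 42. 48. 50.]
scene drawer front top 368 x [-148. -147. -140. -131. -125. -119. -116.] y [-141. -133. -106.  -78.  -49.  -21.  -12.] z [54. 56. 59. 61. 63. 64. 65.]
scene lip/front 10 x [-146. -145. -134. -133. -132. -132. -132.] y [-110. -109.  -97.  -83.  -69.  -47.  -43.] z [20. 20. 21. 21. 25. 49. 49.]
scene base 1700 x [-221. -218. -204. -179. -149.  -73.  -48.] y [-144. -140. -107.  -59.   -7.   99.  131.] z [ 5.  6.  8. 10. 12. 13. 14.]
slope [-4.42605756e-03  1.50405342e+02]
tan outer x 59 [-200. -200. -199. -197. -190. -181. -180.] [ 21.  2
[... 451 characters left out ...]
 plate face 276 x [-206. -205. -202. -201. -200. -198. -197.] y [ 31.  33.  53.  75.  98. 115. 118.] z [16. 17. 24. 33. 41. 48. 49.]
side drawer front top 228 x [-152. -150. -143. -134. -128. -121. -118.] y [-137. -129. -101.  -72.  -43.  -17.   -9.] z [54. 55. 57. 58. 60. 62. 63.]
side lip/front 97 x [-150. -147. -136. -134. -133. -131. -130.] y [-108. -105.  -92.  -72.  -55.  -44.  -40.] z [20. 22. 24. 29. 33. 48. 50.]
side base 1123 x [-224. -221. -209. -189. -153.  -91.  -50.] y [-141. -132.  -91.  -39.   18.  129.  143.] z [ 5.  6.  7.  8. 10. 12. 14.]
slope [-5.82874073e-03  1.48314916e+02]
tan outer x 457 [-206. -205. -202. -201. -199. -195. -188.] [ 23.  28.  52.  80. 107. 129. 131.]
```

The fit is consistent between cameras. The extractor yaw is about 92°, the cassette face is at local x ≈ -200 and the lip face at about -148 (drawer ~88 mm open). I'll raise, shut the gripper and turn tool x to the push direction.

{"api": "play_rows", "payload": {"commands": [[[0,0,-0.7],[0,0,1],0],[[0,0,-0.7],[0,0,1],0],[[0,0,-0.7],[0,0,1],0],[[0,0,-0.7],[0,0,1],0],[[0,0,-0.7],[0,0,1],0],[[0,0,-0.7],[0,0,1],0],[[0,0,-0.7],[0,0,1],0],[[0,0,-0.7],[0,0,1],0]]}}

```text
time: 1.95
ee_pos: [0.247, 0.6815, 0.3941]
tool_rot: [-1.76, -2.602, -0.0]
contact_force: [0.6, -0.0, 0.7]
grip_width: -0.002
grasp_force: 0.0
```

{"api": "play_rows", "payload": {"commands": [[[0,0,0],[0,0,0.84],0],[[0,0,0],[0,0,0.84],0],[[0,0,0],[0,0,0.83],0],[[0,0,0],[0,0,0.83],0],[[0,0,0],[0,0,0],0]]}}

```text
time: 2.45
ee_pos: [0.2469, 0.6816, 0.3932]
tool_rot: [2.183, 2.259, -0.0]
contact_force: [0.1, -0.2, 0.3]
grip_width: 0.003
grasp_force: 0.0
```

```bash
cat >> h.py <<'E'
yaw=np.radians(92.05);EX=np.array([np.cos(yaw),np.sin(yaw)]);EY=np.array([-EX[1],EX[0]]);O=np.array([.5595,.105])
def loc(p): q=np.array(p[:2])-O; return np.array([q@EX,q@EY])*1000
def wld(x,y,z): return np.r_[O+EX*x/1000+EY*y/1000,z/1000]
def rep(*tg):
    s=state();T=rot(s['tool_rot']);print('t',round(s['time'],2),'pos',np.round(s['ee_pos'],4),'loc',np.round(loc(s['ee_pos']),1),'x-yaw',round(np.degrees(np.arctan2(T[1,0],T[0,0])),2),'toolz',np.round(T[:,2],4),'F',np.round(s['contact_force'],2),'grip',round(s['grip_width'],2),'q',np.round(s['q'],2))
    for t in tg: print('units to',t,np.round(T.T@(wld(*t)-s['ee_pos'])/.025,2))
E
python3 -c "
from h import *
rep((-250,75,250),(-250,75,45))"
```

```text
t 2.45 pos [0.2469 0.6816 0.3932] loc [587.5 291.8] x-yaw 91.98 toolz [ 1.e-04 -2.e-04 -1.e+00] F [ 0.06 -0.22  0.27] grip 0.0 q [-1.5   0.51  0.33  1.45 -0.17  1.21 -1.11]
units to (-250, 75, 250) [-33.49   8.71   5.74]
units to (-250, 75, 45) [-33.49   8.71  13.94]
```

{"api": "play_rows", "payload": {"commands": [[[-1,0.55,0],[0,0,0],0],[[-1,0.55,0],[0,0,0],0],[[-1,0.55,0],[0,0,0],0],[[-1,0.55,0],[0,0,0],0],[[-1,0.55,0],[0,0,0],0],[[-1,0.55,0],[0,0,0],0],[[-1,0.55,0],[0,0,0],0],[[-1,0.55,0],[0,0,0],0]]}}

```text
time: 3.25
ee_pos: [0.3646, 0.4846, 0.3935]
tool_rot: [-2.178, -2.264, -0.001]
contact_force: [1.4, -0.3, 0.2]
grip_width: 0.001
grasp_force: 0.0
```

{"api": "play_rows", "payload": {"commands": [[[-1,0.55,0],[0,0,0],0],[[-1,0.55,0],[0,0,0],0],[[-1,0.55,0],[0,0,0],0],[[-1,0.55,0],[0,0,0],0],[[-1,0.55,0],[0,0,0],0],[[-1,0.55,0],[0,0,0],0],[[-1,0.55,0],[0,0,0],0],[[-1,0.55,0],[0,0,0],0]]}}

```text
time: 4.05
ee_pos: [0.4816, 0.2886, 0.3935]
tool_rot: [2.178, 2.264, 0.001]
contact_force: [-0.5, 0.2, 0.4]
grip_width: 0.001
grasp_force: 0.0
```

{"api": "play_rows", "payload": {"commands": [[[-1,0,0],[0,0,0],0],[[-1,0,0],[0,0,0],0],[[-1,0,0],[0,0,0],0],[[-1,0,0],[0,0,0],0],[[-1,0,0],[0,0,0],0],[[-1,0,0],[0,0,0],0],[[-1,0,0],[0,0,0],0],[[-1,0,0],[0,0,0],0]]}}

```text
time: 4.85
ee_pos: [0.4882, 0.0887, 0.3935]
tool_rot: [2.178, 2.264, 0.001]
contact_force: [-0.3, 0.0, -0.5]
grip_width: 0.002
grasp_force: 0.0
```

{"api": "play_rows", "payload": {"commands": [[[-1,0,0.5],[0,0,0],0],[[-1,0,0.5],[0,0,0],0],[[-1,0,0.5],[0,0,0],0],[[-1,0,0.5],[0,0,0],0],[[-1,0,0.5],[0,0,0],0],[[-1,0,0.5],[0,0,0],0],[[-1,0,0.5],[0,0,0],0],[[-1,0,0.5],[0,0,0],0]]}}

```text
time: 5.65
ee_pos: [0.4954, -0.111, 0.293]
tool_rot: [2.178, 2.264, 0.001]
contact_force: [-0.7, 0.1, -0.3]
grip_width: -0.001
grasp_force: 0.0
```

```bash
python3 -c "
from h import *
rep((-250,75,250),(-235,75,45))"
```

```text
t 5.65 pos [ 0.4954 -0.111   0.293 ] loc [-213.6   71.8] x-yaw 92.22 toolz [ 5.e-04  0.e+00 -1.e+00] F [-0.71  0.11 -0.28] grip -0.0 q [-0.32  0.32  0.56  2.07 -0.24  0.81  0.43]
units to (-250, 75, 250) [-1.46 -0.13  1.72]
units to (-235, 75, 45) [-0.86 -0.14  9.92]
```

{"api": "play_rows", "payload": {"commands": [[[-0.75,-0.07,0.5],[0,0,0],0],[[-0.75,-0.06,0.5],[0,0,0],0],[[0,0,1],[0,0,0],0],[[0,0,1],[0,0,0],0],[[0,0,1],[0,0,0],0],[[0,0,1],[0,0,0],0],[[0,0,1],[0,0,0],0],[[0,0,1],[0,0,0],0]]}}

```text
time: 6.45
ee_pos: [0.4938, -0.1476, 0.1175]
tool_rot: [2.178, 2.264, 0.001]
contact_force: [0.9, -0.5, 0.7]
grip_width: 0.003
grasp_force: 0.0
```

{"api": "play_rows", "payload": {"commands": [[[0,0,1],[0,0,0],0],[[0,0,1],[0,0,0],0],[[0,0,0.6],[0,0,0],0],[[0,0,0.3],[0,0,0],0],[[0,0,0],[0,0,0],0]]}}

```text
time: 6.95
ee_pos: [0.4933, -0.1478, 0.0452]
tool_rot: [-2.18, -2.261, 0.0]
contact_force: [-0.5, 0.1, -0.5]
grip_width: -0.004
grasp_force: 0.0
```

```bash
python3 -c "
from h import *
rep((-215,75,45))
im,d=snapshot('side');cv2.imwrite('pics/side2.png',cv2.resize(im[150:300,200:400],None,fx=4,fy=4))"
```

```text
t 6.95 pos [ 0.4933 -0.1478  0.0452] loc [-250.2   75.2] x-yaw 92.1 toolz [-9.e-04  5.e-04 -1.e+00] F [-0.52  0.11 -0.53] grip -0.0 q [ 0.04  0.71  0.2   2.23 -0.56  0.25  0.78]
units to (-215, 75, 45) [1.41 0.01 0.01]
```

View pics/side2.png

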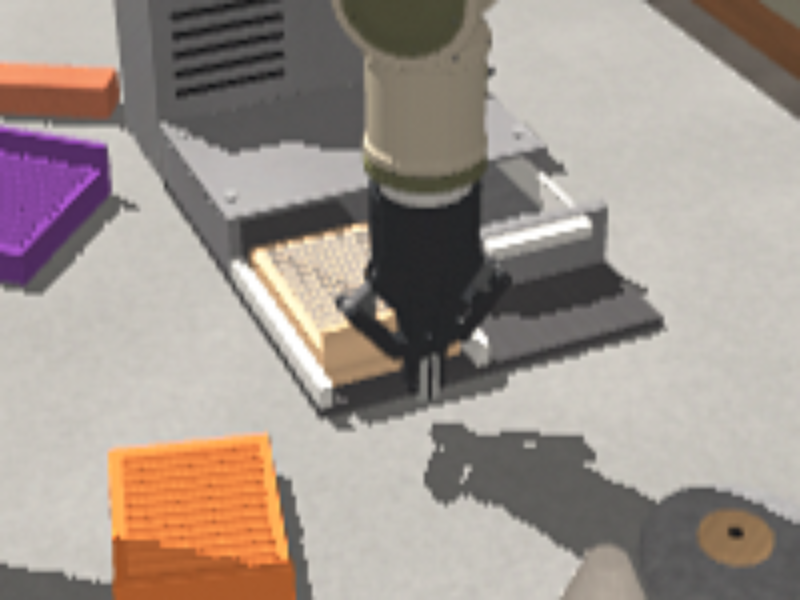

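The shut fingers are between the rails, just outside the end plate (tip at about (430,395) in the crop), with the rest clear. Approaching gently.

{"api": "play_rows", "payload": {"commands": [[[0.4,0,0],[0,0,0],0],[[0.4,0,0],[0,0,0],0],[[0.2,0,0],[0,0,0],0],[[0.1,0,0],[0,0,0],0],[[0.1,0,0],[0,0,0],0],[[0.1,0,0],[0,0,0],0],[[0.1,0,0],[0,0,0],0],[[0.1,0,0],[0,0,0],0]]}}

```text
time: 7.8
ee_pos: [0.4921, -0.1102, 0.0458]
tool_rot: [2.182, 2.26, -0.0]
contact_force: [0.1, 0.3, -0.2]
grip_width: -0.001
grasp_force: 0.0
```

{"api": "play_rows", "payload": {"commands": [[[0.1,0,0],[0,0,0],0],[[0.1,0,0],[0,0,0],0],[[0.1,0,0],[0,0,0],0],[[0.1,0,0],[0,0,0],0],[[0.1,0,0],[0,0,0],0]]}}

```text
time: 8.3
ee_pos: [0.4916, -0.0976, 0.0458]
tool_rot: [2.182, 2.26, -0.0]
contact_force: [0.7, -1.1, -0.2]
grip_width: -0.001
grasp_force: 0.5
```

```bash
python3 -c "
from h import *
rep()"
```

```text
t 8.3 pos [ 0.4916 -0.0976  0.0458] loc [-200.    75.1] x-yaw 92.03 toolz [-0.e+00 -1.e-04 -1.e+00] F [ 0.71 -1.06 -0.16] grip -0.0 q [-0.05  0.7   0.2   2.26 -0.6   0.23  0.72]
```

{"api": "play_rows", "payload": {"commands": [[[0.1,0,0],[0,0,0],0],[[0.1,0,0],[0,0,0],0],[[0.1,0,0],[0,0,0],0],[[0.1,0,0],[0,0,0],0],[[0.1,0,0],[0,0,0],0],[[0.1,0,0],[0,0,0],0]]}}

```text
time: 8.9
ee_pos: [0.4911, -0.0825, 0.0458]
tool_rot: [-2.182, -2.261, 0.0]
contact_force: [0.0, -1.3, -0.7]
grip_width: 0.004
grasp_force: 0.5
```

{"api": "play_rows", "payload": {"commands": [[[0.12,0,0],[0,0,0],0],[[0.12,0,0],[0,0,0],0],[[0.12,0,0],[0,0,0],0],[[0.12,0,0],[0,0,0],0],[[0.12,0,0],[0,0,0],0],[[0.12,0,0],[0,0,0],0]]}}

```text
time: 9.5
ee_pos: [0.4905, -0.0645, 0.0458]
tool_rot: [2.182, 2.26, 0.0]
contact_force: [-0.2, -1.3, -0.5]
grip_width: 0.001
grasp_force: 0.6
```

```bash
python3 -c "
from h import *
rep()"
```

```text
t 9.5 pos [ 0.4905 -0.0645  0.0458] loc [-166.9   75. ] x-yaw 92.03 toolz [ 1.e-04 -0.e+00 -1.e+00] F [-0.21 -1.33 -0.46] grip 0.0 q [-0.12  0.7   0.19  2.28 -0.62  0.21  0.68]
```

{"api": "play_rows", "payload": {"commands": [[[0.12,0,0],[0,0,0],0],[[0.12,0,0],[0,0,0],0],[[0.12,0,0],[0,0,0],0],[[0.12,0,0],[0,0,0],0],[[0.12,0,0],[0,0,0],0],[[0.12,0,0],[0,0,0],0],[[0.12,0,0],[0,0,0],0]]}}

```text
time: 10.2
ee_pos: [0.4898, -0.0435, 0.0458]
tool_rot: [2.182, 2.26, 0.0]
contact_force: [-0.4, -2.8, -1.2]
grip_width: 0.004
grasp_force: 0.6
```

{"api": "play_rows", "payload": {"commands": [[[0.08,0,0],[0,0,0],0],[[0.08,0,0],[0,0,0],0],[[0.08,0,0],[0,0,0],0],[[0.08,0,0],[0,0,0],0]]}}

```text
time: 10.6
ee_pos: [0.4895, -0.0356, 0.0458]
tool_rot: [2.182, 2.26, 0.0]
contact_force: [0.0, -0.6, -0.4]
grip_width: 0.004
grasp_force: 0.6
```

```bash
python3 -c "
from h import *
rep()"
```

```text
t 10.6 pos [ 0.4895 -0.0356  0.0458] loc [-138.   75.] x-yaw 92.03 toolz [ 1.e-04 -0.e+00 -1.e+00] F [ 0.03 -0.65 -0.41] grip 0.0 q [-0.18  0.7   0.2   2.29 -0.64  0.21  0.64]
```

{"api": "play_rows", "payload": {"commands": [[[0.08,0,0],[0,0,0],0],[[0.08,0,0],[0,0,0],0],[[0.08,0,0],[0,0,0],0]]}}

```text
time: 10.9
ee_pos: [0.4893, -0.0296, 0.0458]
tool_rot: [2.182, 2.261, 0.0]
contact_force: [-0.4, -1.7, -1.4]
grip_width: 0.0
grasp_force: 0.6
```

{"api": "play_rows", "payload": {"commands": [[[0.08,0,0],[0,0,0],0],[[0.08,0,0],[0,0,0],0],[[0.08,0,0],[0,0,0],0]]}}

```text
time: 11.2
ee_pos: [0.4891, -0.0236, 0.0458]
tool_rot: [2.182, 2.261, 0.0]
contact_force: [-0.5, -2.2, -0.1]
grip_width: 0.001
grasp_force: 0.6
```

{"api": "play_rows", "payload": {"commands": [[[0.08,0,0],[0,0,0],0],[[0.08,0,0],[0,0,0],0],[[0.08,0,0],[0,0,0],0]]}}

```text
time: 11.5
ee_pos: [0.4888, -0.0176, 0.0458]
tool_rot: [2.182, 2.26, -0.0]
contact_force: [0.1, -1.6, -0.1]
grip_width: -0.002
grasp_force: 0.6
```

{"api": "play_rows", "payload": {"commands": [[[0.08,0,0],[0,0,0],0],[[0.08,0,0],[0,0,0],0]]}}

```text
time: 11.7
ee_pos: [0.4887, -0.0136, 0.0458]
tool_rot: [2.182, 2.26, -0.0]
contact_force: [-0.1, -1.2, 0.1]
grip_width: -0.001
grasp_force: 0.7
```

{"api": "play_rows", "payload": {"commands": [[[0.08,0,0],[0,0,0],0],[[0.08,0,0],[0,0,0],0],[[0.08,0,0],[0,0,0],0]]}}

```text
time: 12.0
ee_pos: [0.4886, -0.0087, 0.0459]
tool_rot: [2.182, 2.258, -0.001]
contact_force: [-0.3, -6.5, 1.0]
grip_width: -0.001
grasp_force: 3.2
```

{"api": "play_rows", "payload": {"commands": [[[0.08,0,0],[0,0,0],0],[[0.08,0,0],[0,0,0],0],[[0.08,0,0],[0,0,0],0]]}}

```text
time: 12.3
ee_pos: [0.4885, -0.0032, 0.0459]
tool_rot: [2.182, 2.257, -0.001]
contact_force: [-0.3, -7.8, 1.5]
grip_width: -0.006
grasp_force: 3.9
```

Pad contact felt (force stepped from about 1.5 to 6.5 N) near y ≈ -0.011. Smaller steps now.

{"api": "play_rows", "payload": {"commands": [[[0.04,0,0],[0,0,0],0],[[0.04,0,0],[0,0,0],0],[[0.04,0,0],[0,0,0],0]]}}

```text
time: 12.6
ee_pos: [0.4883, -0.0003, 0.0459]
tool_rot: [2.182, 2.257, -0.001]
contact_force: [0.4, -7.9, 0.7]
grip_width: -0.001
grasp_force: 3.9
```

{"api": "play_rows", "payload": {"commands": [[[0.04,0,0],[0,0,0],0],[[0.04,0,0],[0,0,0],0]]}}

```text
time: 12.8
ee_pos: [0.4883, 0.0016, 0.0459]
tool_rot: [2.182, 2.257, -0.001]
contact_force: [1.0, -7.5, 1.4]
grip_width: 0.001
grasp_force: 4.0
```

{"api": "play_rows", "payload": {"commands": [[[0.04,0,0],[0,0,0],0],[[0.04,0,0],[0,0,0],0]]}}

```text
time: 13.0
ee_pos: [0.4882, 0.0035, 0.0459]
tool_rot: [2.182, 2.257, -0.001]
contact_force: [-0.8, -8.0, 0.7]
grip_width: 0.001
grasp_force: 4.2
```

```bash
python3 -c "
from h import *
rep()"
```

```text
t 13.0 pos [0.4882 0.0035 0.0459] loc [-98.9  74.9] x-yaw 91.91 toolz [ 0.0011 -0.0022 -1.    ] F [-0.78 -8.    0.75] grip 0.0 q [-0.26  0.7   0.2   2.29 -0.67  0.21  0.59]
```

{"api": "play_rows", "payload": {"commands": [[[0.04,0,0],[0,0,0],0]]}}

```text
time: 13.1
ee_pos: [0.4882, 0.0045, 0.0459]
tool_rot: [2.182, 2.256, -0.001]
contact_force: [0.3, -8.3, 0.8]
grip_width: 0.003
grasp_force: 4.3
```

{"api": "play_rows", "payload": {"commands": [[[0.04,0,0],[0,0,0],0]]}}

```text
time: 13.2
ee_pos: [0.4882, 0.0054, 0.0459]
tool_rot: [2.182, 2.256, -0.001]
contact_force: [-0.6, -8.2, 0.3]
grip_width: -0.001
grasp_force: 4.4
```

{"api": "play_rows", "payload": {"commands": [[[0.03,0,0],[0,0,0],0]]}}

```text
time: 13.3
ee_pos: [0.4882, 0.0061, 0.0459]
tool_rot: [2.182, 2.256, -0.001]
contact_force: [0.6, -10.4, 0.9]
grip_width: -0.001
grasp_force: 4.9
```

{"api": "play_rows", "payload": {"commands": [[[0.03,0,0],[0,0,0],0]]}}

```text
time: 13.4
ee_pos: [0.4882, 0.0065, 0.046]
tool_rot: [2.183, 2.255, -0.002]
contact_force: [0.0, -10.5, 1.6]
grip_width: 0.001
grasp_force: 5.6
```

{"api": "play_rows", "payload": {"commands": [[[0.03,0,0],[0,0,0],0]]}}

```text
time: 13.5
ee_pos: [0.4882, 0.0069, 0.046]
tool_rot: [2.183, 2.255, -0.002]
contact_force: [0.4, -13.0, 1.5]
grip_width: 0.003
grasp_force: 6.2
```

{"api": "play_rows", "payload": {"commands": [[[0.02,0,0],[0,0,0],0],[[0,0,0],[0,0,0],0]]}}

```text
time: 13.7
ee_pos: [0.4882, 0.0072, 0.046]
tool_rot: [2.183, 2.254, -0.002]
contact_force: [0.9, -11.2, 1.1]
grip_width: 0.006
grasp_force: 6.1
```

{"api": "play_rows", "payload": {"commands": [[[0.04,0,0],[0,0,0],0],[[0,0,0],[0,0,0],0]]}}

```text
time: 13.9
ee_pos: [0.4882, 0.0078, 0.046]
tool_rot: [2.183, 2.253, -0.002]
contact_force: [1.2, -14.0, 2.2]
grip_width: 0.002
grasp_force: 6.8
```

{"api": "play_rows", "payload": {"commands": [[[0.02,0,0],[0,0,0],0],[[0,0,0],[0,0,0],0]]}}

```text
time: 14.1
ee_pos: [0.4882, 0.0079, 0.046]
tool_rot: [2.183, 2.253, -0.002]
contact_force: [-0.1, -14.4, 2.4]
grip_width: 0.001
grasp_force: 7.4
```

```bash
python3 -c "
from h import *
rep()"
```

```text
t 14.1 pos [0.4882 0.0079 0.046 ] loc [-94.4  74.7] x-yaw 91.79 toolz [ 0.0023 -0.0044 -1.    ] F [ -0.06 -14.4    2.41] grip 0.0 q [-0.28  0.7   0.21  2.29 -0.68  0.2   0.58]
```

Force rose to 14 N with almost no motion after ~15 mm of pad travel, so it has come up firm and is seated. Withdrawing and moving over to the drawer lip.

{"api": "play_rows", "payload": {"commands": [[[-0.1,0,0],[0,0,0],0],[[-0.3,0,0],[0,0,0],0],[[-0.8,0,0],[0,0,0],0],[[-1,0,-0.5],[0,0,0],0],[[-1,0,-1],[0,0,0],0],[[-1,0,-1],[0,0,0],0],[[0,0,-1],[0,0,0],0],[[0,0.5,0],[0,0,0],0]]}}

```text
time: 14.9
ee_pos: [0.5037, -0.0939, 0.1358]
tool_rot: [2.183, 2.258, 0.003]
contact_force: [-0.1, -0.3, -0.3]
grip_width: -0.003
grasp_force: 0.0
```

{"api": "play_rows", "payload": {"commands": [[[0,1,0],[0,0,0],0],[[0,1,0],[0,0,0],0],[[0,1,0],[0,0,0],0],[[0,1,0],[0,0,0],0],[[0,1,0],[0,0,0],0],[[0,0.5,0],[0,0,0],0],[[0,0,0],[0,0,0],0]]}}

```text
time: 15.6
ee_pos: [0.6426, -0.0872, 0.1324]
tool_rot: [-2.179, -2.262, -0.0]
contact_force: [0.1, -0.0, -0.7]
grip_width: 0.001
grasp_force: 0.0
```

```bash
python3 - <<'E'
from h import *
rep((-185,-75,64))
n='side';ci=camera_info(n);im,d=snapshot(n);cv2.imwrite('pics/side3.png',cv2.resize(im[130:280,200:400],None,fx=4,fy=4))
f=210/np.tan(np.radians(ci['vfov'])/2);v,u=np.mgrid[:420,:560]
P=np.stack([(u-ci['cx'])/f*d,-(v-ci['cy'])/f*d,-d],-1)@rot(ci['orientation']).T+ci['origin']
q=P[...,:2]-O;x=q@EX*1000;y=q@EY*1000;z=P[...,2]*1000;im=im.astype(int)
k=(d>0)&(z>15)&(z<62)&(y>25)&(y<125)&(x<-30)&(x>-260)&(im[...,2]>im[...,0]+40)
print(k.sum(),np.percentile(x[k],[2,10,25,50,75,98]))
E
```

```text
t 15.6 pos [ 0.6426 -0.0872  0.1324] loc [-195.   -76.2] x-yaw 92.14 toolz [-0.e+00  2.e-04 -1.e+00] F [ 0.1  -0.04 -0.7 ] grip 0.0 q [-0.24  0.7   0.45  1.9  -0.48  0.66  0.54]
units to (-185, -75, 64) [ 0.4  -0.05  2.73]
424 [-92.79040532 -91.02118262 -89.43733525 -87.88067051 -85.82723927
 -43.06765898]
```

View pics/side3.png

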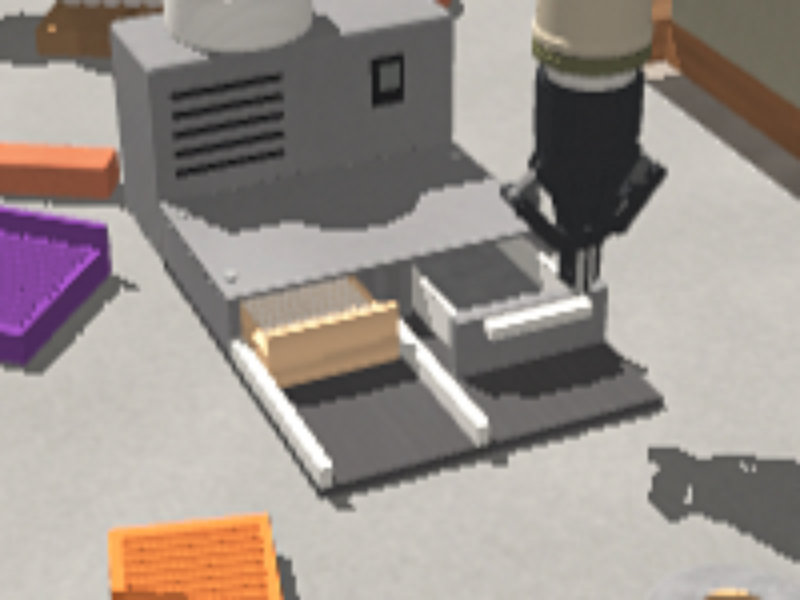

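The cassette is seated with its face 59 mm outside the mouth (crop ~(330,345)), and the gripper is in front of the drawer lip (540,318). Descend and push the drawer.

{"api": "play_rows", "payload": {"commands": [[[0,0,0.8],[0,0,0],0],[[0,0,0.8],[0,0,0],0],[[0,0,0.8],[0,0,0],0],[[0,0,0.4],[0,0,0],0],[[0.4,0,0],[0,0,0],0],[[0.3,0,0],[0,0,0],0],[[0.2,0,0],[0,0,0],0],[[0.2,0,0],[0,0,0],0]]}}

```text
time: 16.45
ee_pos: [0.6408, -0.0597, 0.0642]
tool_rot: [2.18, 2.261, 0.002]
contact_force: [-0.5, -0.1, -0.3]
grip_width: 0.004
grasp_force: 0.0
```

{"api": "play_rows", "payload": {"commands": [[[0.15,0,0],[0,0,0],0],[[0.15,0,0],[0,0,0],0],[[0.15,0,0],[0,0,0],0],[[0.15,0,0],[0,0,0],0],[[0.15,0,0],[0,0,0],0],[[0.15,0,0],[0,0,0],0],[[0.15,0,0],[0,0,0],0],[[0.15,0,0],[0,0,0],0]]}}

```text
time: 17.25
ee_pos: [0.6395, -0.0305, 0.0633]
tool_rot: [2.182, 2.26, 0.0]
contact_force: [-0.1, -2.5, 1.1]
grip_width: 0.001
grasp_force: 1.1
```

```bash
python3 -c "
from h import *
rep()"
```

```text
t 17.25 pos [ 0.6395 -0.0305  0.0633] loc [-138.3  -75.1] x-yaw 92.03 toolz [ 3.e-04 -1.e-04 -1.e+00] F [-0.1  -2.49  1.09] grip 0.0 q [-0.28  0.78  0.38  1.95 -0.55  0.52  0.52]
```

{"api": "play_rows", "payload": {"commands": [[[0.16,0,0],[0,0,0],0],[[0.16,0,0],[0,0,0],0],[[0.16,0,0],[0,0,0],0],[[0.16,0,0],[0,0,0],0],[[0.16,0,0],[0,0,0],0],[[0.16,0,0],[0,0,0],0],[[0.16,0,0],[0,0,0],0],[[0.16,0,0],[0,0,0],0]]}}

```text
time: 18.05
ee_pos: [0.6383, 0.0016, 0.0633]
tool_rot: [2.182, 2.261, 0.0]
contact_force: [0.9, -3.1, 1.9]
grip_width: 0.001
grasp_force: 1.1
```

{"api": "play_rows", "payload": {"commands": [[[0.16,0,0],[0,0,0],0],[[0.16,0,0],[0,0,0],0],[[0.16,0,0],[0,0,0],0],[[0.16,0,0],[0,0,0],0],[[0.16,0,0],[0,0,0],0],[[0.16,0,0],[0,0,0],0],[[0.12,0,0],[0,0,0],0],[[0.1,0,0],[0,0,0],0]]}}

```text
time: 18.85
ee_pos: [0.6371, 0.0311, 0.0633]
tool_rot: [-2.181, -2.261, 0.0]
contact_force: [0.2, -2.4, 0.3]
grip_width: -0.002
grasp_force: 1.1
```

```bash
python3 -c "
from h import *
rep()"
```

```text
t 18.85 pos [0.6371 0.0311 0.0633] loc [-76.6 -74.9] x-yaw 92.04 toolz [-1.e-04  0.e+00 -1.e+00] F [ 0.2  -2.36  0.34] grip -0.0 q [-0.39  0.78  0.4   1.95 -0.57  0.52  0.44]
```

{"api": "play_rows", "payload": {"commands": [[[0.08,0,0],[0,0,0],0],[[0.08,0,0],[0,0,0],0],[[0.08,0,0],[0,0,0],0],[[0.06,0,0],[0,0,0],0]]}}

```text
time: 19.25
ee_pos: [0.637, 0.0369, 0.0633]
tool_rot: [2.182, 2.258, -0.002]
contact_force: [1.0, -8.6, -0.5]
grip_width: 0.002
grasp_force: 4.5
```

{"api": "play_rows", "payload": {"commands": [[[0.04,0,0],[0,0,0],0],[[0.04,0,0],[0,0,0],0]]}}

```text
time: 19.45
ee_pos: [0.6369, 0.037, 0.0633]
tool_rot: [2.182, 2.256, -0.003]
contact_force: [0.2, -12.1, -0.5]
grip_width: 0.002
grasp_force: 6.4
```

{"api": "play_rows", "payload": {"commands": [[[0.06,0,0],[0,0,0],0],[[0.06,0,0],[0,0,0],0],[[0,0,0],[0,0,0],0]]}}

```text
time: 19.75
ee_pos: [0.6369, 0.0371, 0.0634]
tool_rot: [2.183, 2.251, -0.006]
contact_force: [1.4, -18.0, -2.3]
grip_width: -0.0
grasp_force: 9.0
```

{"api": "play_rows", "payload": {"commands": [[[-0.2,0,0],[0,0,0],0],[[-0.5,0,0],[0,0,0],0],[[-1,0,0],[0,0,0],0],[[-1,0,0],[0,0,0],0],[[-1,0,-1],[0,0,0],0],[[-1,0,-1],[0,0,0],0],[[0,0,-1],[0,0,0],0],[[0,0,-1],[0,0,0],0]]}}

```text
time: 20.55
ee_pos: [0.6404, -0.0753, 0.1642]
tool_rot: [-2.183, -2.258, 0.0]
contact_force: [-0.1, 0.0, -0.4]
grip_width: 0.002
grasp_force: 0.0
```

```bash
python3 - <<'E'
from h import *
rep()
for n in('side','scene'):
    ci=camera_info(n);im,d=snapshot(n);cv2.imwrite(f'pics/{n}4.png',im)
    f=210/np.tan(np.radians(ci['vfov'])/2);v,u=np.mgrid[:420,:560]
    P=np.stack([(u-ci['cx'])/f*d,-(v-ci['cy'])/f*d,-d],-1)@rot(ci['orientation']).T+ci['origin']
    q=P[...,:2]-O;x=q@EX*1000;y=q@EY*1000;z=P[...,2]*1000;im=im.astype(int)
    for nm,k in(('cas',(z>15)&(z<62)&(y>25)&(y<125)&(x<-30)&(x>-260)&(im[...,2]>im[...,0]+40)),('drawer',(z>45)&(z<64)&(y<-20)&(y>-130)&(x<-32)&(x>-180)),('drawer face low',(z>20)&(z<45)&(y<-20)&(y>-130)&(x<-32)&(x>-180))):
        k=k&(d>0);print(n,nm,k.sum(),np.round(np.percentile(x[k],[2,10,25,50,75,98])) if k.any() else '')
E
```

```text
t 20.55 pos [ 0.6404 -0.0753  0.1642] loc [-183.1  -74.4] x-yaw 91.94 toolz [-8.e-04  6.e-04 -1.e+00] F [-0.05  0.02 -0.39] grip 0.0 q [-0.28  0.66  0.49  1.89 -0.45  0.71  0.51]
side cas 418 [-93. -91. -90. -88. -86. -43.]
side drawer 225 [-64. -62. -59. -50. -44. -34.]
side drawer face low 139 [-51. -49. -48. -46. -45. -41.]
scene cas 72 [-88. -87. -85. -83. -63. -56.]
scene drawer 204 [-60. -58. -54. -45. -39. -32.]
scene drawer face low 33 [-46. -46. -45. -44. -43. -42.]
```

View pics/side4.png

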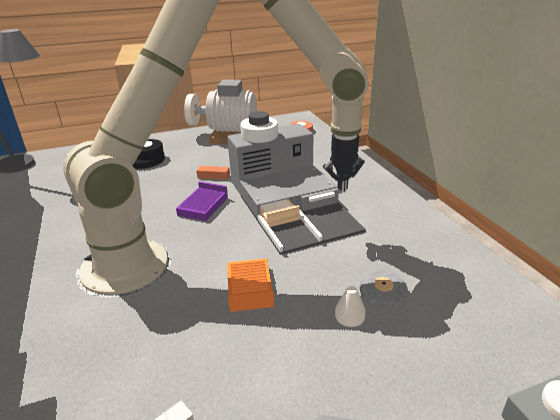

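The drawer's lip face reads at local x ≈ -60 in both cameras (lip at (322,197)), so it is shut. The cassette stays at its seated position, the bystanders are where they were, and the robot is clear. Handing in.

```bash
python3 -c "
from station import *
print(close_job())"
```

```text
the job is handed in; nothing more can be done
None
```

The job is handed in: the cassette was pressed gently until it came up firm on the back stop (about 14 N at most), then the drawer was pushed home; the buff, felt cone and compound bar were left alone, and it took about 20.6 s (the hand-in returned no verdict).

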